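# Fit the missing support post in the assembly jig

## Task

The square assembly jig is missing one of its four steel support posts. From the slanted rack take the post that is the same length as the three already standing in the jig, and stand it upright in the empty socket, rounded end up and foot fully home on the bottom, setting it down without dropping it. Leave the other two posts in the rack and the things around the work where they are.

Things in the scene. Friction and masses are not known exactly. Their poses are not given: they have to be found in the camera images.
- post_medium: The right post, as long as the three in the jig. Loose plain steel post, 16 mm diameter, 105 mm long, about 163 g; flat foot (1.5 mm chamfer), rounded top end (last 7 mm). Starts in one of the rack's three bores (which one varies), leaning with it, about 71 mm sticking out. Origin: centre of its foot; z runs up along the post to the rounded top.
- post_short: Too short, stays in the rack. Loose plain steel post, 16 mm diameter, 85 mm long, about 132 g; flat foot (1.5 mm chamfer), rounded top end (last 7 mm). Starts in one of the rack's three bores (which one varies), leaning with it, about 51 mm sticking out. Origin: centre of its foot; z runs up along the post to the rounded top.
- post_long: Too long, stays in the rack. Loose plain steel post, 16 mm diameter, 125 mm long, about 194 g; flat foot (1.5 mm chamfer), rounded top end (last 7 mm). Starts in one of the rack's three bores (which one varies), leaning with it, about 91 mm sticking out. Origin: centre of its foot; z runs up along the post to the rounded top.
- rack: fixed rack: base plate 120 x 220 x 8 mm, on it a grey block 50 x 210 x 40 mm tipped 35 degrees, so its three bores, at y = -75, 0, +75 mm, lean from vertical towards the rack's -x (roughly to the robot). Square bores 18 mm wide, 34 mm deep, square to the slanted face, flat floor; pull posts out along their axis. Top edge 72 mm above the bench. Origin: centre of the underside, z up.
- jig: fixed square cream plastic jig, turned any way: flange 150 x 150 x 10 mm, block 130 x 130 mm, top face 48 mm above the bench. Sockets at (+-45, +-45) mm; three hold fixed 16 mm steel posts, 105 mm long, standing 75 mm above the top face; the one at (+45, +45) is empty. Low black nest, 42 x 30 x 8 mm, in the middle. Origin: centre of the underside, z up.
- socket (a point): centre of the mouth of the jig's empty socket, on the top face, 48 mm above the bench; axes as the jig's, z up. Vertical round bore 19 mm wide, 30 mm deep, flat floor, 3 mm chamfer. The right post fully home stands 75 mm above the top face, level with the other three. The nearest standing posts are 90 mm away, centre to centre.
- pot: bystander: small round milky plastic pot with its lid on, 70 mm wide, 44 mm high, loose; origin at the centre of its underside
- clear_case: bystander: loose open case of clear plastic, 100 x 150 x 50 mm; origin at the centre of its underside
- screwdriver: bystander: loose screwdriver lying on the bench, about 200 mm long along its x; origin about midway, at its underside
- marker: bystander: loose red marker pen lying on the bench, 130 mm long along its x, 17 mm thick; origin 45 mm from its back end, at its underside
Mind the look-alikes: they are no part of the job. Of the things that look like the jig, take the one that is farthest to the robot's right at the start.

How it is judged:
By the outcome, as a careful person would: the job done as asked, in the order asked, and still so for the second after the job is handed in, with the robot touching nothing.
It also fails if it takes over 51 s, if anything falls off the work surface, if the arm or the gripper's body presses on something with over 40 N, if the wrist force passes 120 N, or if a joint passes its speed limit or range.

## Robot

A 6-joint arm with a two-finger parallel gripper is mounted at the origin on the work surface. World frame = base frame: x ahead of the robot, y to its left, z up, the work surface at z = 0. Lengths are in mm, angles in rad, forces in N, time in s.
With the tool pointing down it reaches from about 350 to 1000 mm from the base axis. Payload 7.1 kg.
Tool frame: the origin (TCP) lies midway between the tips of the shut fingers; the grasp point (between the pads) lies 19 mm behind it; z points along the fingers, y is the line along which they close (so a half turn about z gives the same grasp; the last joint's range is limited). The gripper opens to 85 mm and grips with 20 to 120 N. Pads are 22 mm wide; open, the fingers measure 114 mm over their backs; the gripper's body (76 mm by 85 mm) begins 54 mm behind the grasp point. The pads swing forward as they close: fully open they stand 13 mm farther back than shut.
Start: joints at [1.187, 0.423, 1.63, -0, 1.089, -0.019], TCP at [222.944, 583.867, 198.119] pointing down, gripper open.
Joint ranges: [-3, 3], [-0.9, 2.11], [0.09, 2.58], [-1.31, 4.45], [0.11, 2.69], [-2.54, 2.54]. Speed limits (rad/s): [2.39, 2.39, 3.01, 3.14, 3.14, 3.14].

## Interface

Orientations are given as a unit quaternion [x, y, z, w].
In Python, from bench import env, viewer gives the robot as it stands. The module is installed in compiled form; this text tells all that it offers.
- The arm moves only by the shell command python3 -m inch 'ROWS' [FORCE]. ROWS is JSON, a list that holds one entry, the list of rows, each a list of 5 numbers: the shift along the tool's x, y, z in mm, then the turn about the tool's z in rad, then the closure, from -1 (fully open) to 1 (shut). A call has exactly 10 rows; each row shifts and turns the commanded pose from where the row before left it, along the tool's axes as they then stand; what a row does not reach is not made up. A row lasts 1/10 s, in which the tool goes at most 50 mm and 8.59 degrees, less where a joint would pass 70% of its speed; a pose out of reach is approached as far as the arm can. A call is refused whole if a number of a shift passes 50 or a number of a turn 0.15, either way. A call with a gripper value outside its range is refused whole. The fingers move at their own pace and stop on an object; FORCE is the grip in N (left out, the last holds). Time passes only in rows, so rows that do not move let the fingers close, or fill a call up. It gives the time, the measured TCP pose, the force, the opening and the grip force at its end, in the units of the state.
- env.get_state(): the state, without advancing time (a new reading comes with each control period).
- viewer.read_camera(name): name is "scene" or "top" or "wrist"; returns a dict with "color" (400x640x3 uint8, red, green, blue), "depth" (400x640 float32, mm along the optical axis (not along the pixel's ray), 0 where there is no reading), "vfov" (degrees; the focal length in pixels is half the picture's height over the tangent of half this angle, whatever the lens; pixels are square), "cx", "cy" (the principal point, pixels), "position" and "rotation" of the camera in the world. Camera axes: x right, y down, z forward; pixel columns grow to the right and rows downward; lengths in mm; the calibration is good to about 2 mm. A picture is of the moment at which its call begins.
- env.job_done(): hands the job in; it is judged then, once.
Trained networks look in the newest picture that a camera, given by its name, has taken for a name from the list of things; names that differ only in an ending like _2 or _b are one class to them, and where a whole thing is asked for, a point or a joint stands for the part that bears it (a point fixed in the world has none). Each returns a list of dicts, best first, with "score" (0 to 1); they miss things now and then, are a little off and sometimes report something else, mostly with a low value. They report only what shows in the picture. A call takes as long as a camera call. They do not tell look-alikes from the thing itself.
- viewer.outline_of(query, camera): "mask" (400x640 bool, what is visible of it) and "box" ([left, top, right, bottom] as shares, 0 to 1, of the picture: columns of its width, rows of its height, round what is visible of it).
- viewer.spot_point(query, camera): "at" ([column, row] as shares, 0 to 1, of the picture: columns of its width, rows of its height: a listed point, or the origin of a listed thing).
The state is a dict: "time_s": time; "qpos": joint angles; "joint_vel": joint speeds; "tau": joint torques, N m; "tcp_pos": TCP position; "eef_rot": TCP orientation; "contact_force": force on the tool from outside, world axes, zero at the start; "moment": the same for the moment, N m; "finger_gap": finger opening in mm; "gripper_force": force on a finger pad.
Only numpy, scipy, OpenCV 4.12 (cv2) and the standard library are available. Lean on these libraries where they do the work, as an engineer would, in place of code of your own. Each camera call takes 0.05 s, during which the arm holds its last target. There are 200 camera calls.

## Working session

There is one attempt and no reset: what is moved stays moved. The work goes in short steps, Python scripts to look and compute and a shell command to move; the robot and the scene stay as the last step left them, time stands still between calls to the robot, and variables do not carry over. Pictures are saved under pics/ and viewed, at most 11 in all, crops included, and the job is handed in when it is done.

```bash
mkdir -p pics; cat > h.py <<'E'
import numpy as np, cv2
from bench import env, viewer
def cam(n):
    c=viewer.read_camera(n); c["f"]=200/np.tan(np.radians(c["vfov"])/2); return c
def cloud(c):
    v,u=np.mgrid[0:400,0:640]; d=c["depth"]
    p=np.stack([(u-c["cx"])/c["f"]*d,(v-c["cy"])/c["f"]*d,d],-1)
    R=np.array(c["rotation"]).reshape(3,3)
    return p@R.T+np.array(c["position"])
def ray(c,at,z):
    u,v=at[0]*640,at[1]*400
    R=np.array(c["rotation"]).reshape(3,3); r=R@np.array([(u-c["cx"])/c["f"],(v-c["cy"])/c["f"],1]); p=np.array(c["position"])
    return p+r*(z-p[2])/r[2]
E
python3 - <<'E'
from h import *
ims=[]
for n in ["scene","top"]:
    c=cam(n); P=cloud(c); np.savez(n+".npz",P=P,color=c["color"]); cv2.imwrite(f"pics/{n}.png",c["color"][:,:,::-1])
    print(n,c["position"],np.array(c["rotation"]).round(3).tolist(),c["f"])
    for q in ["jig","socket","rack","post_medium","post_short","post_long","pot","clear_case","screwdriver","marker"]:
        z={"socket":48}.get(q,0)
        for s in viewer.spot_point(q,n)[:4]:
            print(q,round(s["score"],2),(np.array(s["at"])*[640,400]).round(0),ray(c,s["at"],z).round(0))
print(env.get_state())
E
```

```text
Traceback (most recent call last):
  File "h.py", line 8, in cloud
    R=np.array(c["rotation"]).reshape(3,3)
ValueError: cannot reshape array of size 4 into shape (3,3)
```

```bash
sed -i 's/np.array(c\["rotation"\]).reshape(3,3)/Rotation.from_quat(c["rotation"]).as_matrix()/; 1a from scipy.spatial.transform import Rotation' h.py
python3 - <<'E'
from h import *
for n in ["scene","top"]:
    c=cam(n); P=cloud(c); np.savez(n+".npz",P=P,color=c["color"]); cv2.imwrite(f"pics/{n}.png",c["color"][:,:,::-1])
    print(n,c["position"],Rotation.from_quat(c["rotation"]).as_matrix().round(3).tolist(),c["f"])
    for q in ["jig","socket","rack","post_medium","post_short","post_long","pot","clear_case","screwdriver","marker"]:
        z={"socket":48}.get(q,0)
        for s in viewer.spot_point(q,n)[:4]:
            print(q,round(s["score"],2),(np.array(s["at"])*[640,400]).round(0),ray(c,s["at"],z).round(0))
print(env.get_state())
E
```

```text
scene [1164.4178081  -480.51431015  704.91029837] [[0.599, 0.506, -0.621], [0.801, -0.374, 0.468], [0.005, -0.777, -0.629]] 364.82141963639106
jig 0.82 [391. 197.] [572. 224.   0.]
jig 0.66 [408. 255.] [773.  84.   0.]
socket 0.96 [333. 132.] [203. 278.  48.]
socket 0.78 [385. 175.] [521. 240.  48.]
socket 0.72 [431. 160.] [549. 422.  48.]
rack 0.65 [262. 253.] [ 540. -218.    0.]
pot 0.72 [343. 309.] [ 800. -154.    0.]
pot 0.41 [411. 254.] [776.  93.   0.]
clear_case 0.74 [409. 255.] [775.  88.   0.]
clear_case 0.31 [430. 159.] [495. 495.   0.]
screwdriver 0.84 [147. 292.] [ 488. -494.    0.]
marker 0.67 [428. 162.] [508. 470.   0.]
top [ 450.69202843   14.51741778 1153.1811863 ] [[-0.006, -0.997, 0.073], [-1.0, 0.005, -0.02], [0.019, -0.073, -0.997]] 363.938225950684
jig 0.94 [224. 292.] [245. 292.   0.]
jig 0.71 [249. 191.] [562. 217.   0.]
socket 0.94 [216. 319.] [176. 304.  48.]
socket 0.56 [239. 208.] [506. 238.  48.]
rack 0.74 [383. 197.] [ 542. -210.    0.]
post_medium 0.57 [384. 198.] [ 538. -211.    0.]
post_short 0.55 [364. 195.] [ 548. -149.    0.]
post_long 0.54 [411. 2
[... 289 characters left out ...]

{'time_s': 1.15, 'qpos': array([ 1.18704040e+00,  4.23118964e-01,  1.62991742e+00,  1.95683001e-05,
        1.08858010e+00, -1.89891112e-02]), 'joint_vel': array([-0.0007774 , -0.00076255,  0.00219947,  0.00018796,  0.00034762,
        0.00046154]), 'tau': array([-2.50026551e-05, -5.57358527e+01, -2.82138813e+01, -1.16624319e-04,
        9.32996081e-04, -9.84973127e-06]), 'tcp_pos': array([222.91285826, 583.87195651, 198.10035515]), 'eef_rot': array([ 1.81378426e-01,  9.83413375e-01, -9.93645039e-06, -1.08755985e-05]), 'contact_force': array([0.14562613, 0.29897261, 0.03032552]), 'moment': array([-0.00595555,  0.02396951,  0.0319981 ]), 'gripper_force': 0.0, 'finger_gap': 85.61672029795861}
```

View pics/scene.png

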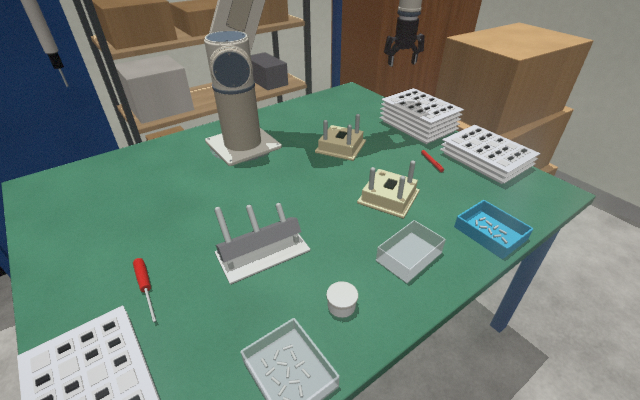

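View pics/top.png

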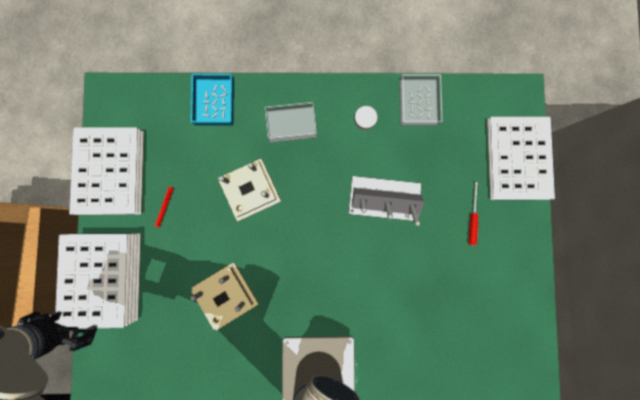

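Two pieces look like the jig in the top picture, one at (249,191), y≈217, and one at (224,292), y≈292. The first is farther to the robot's right, so it is the one meant. The rack is at (385,198), with posts leaning towards the robot. Next I'll measure both and confirm with a crop.

```bash
python3 - <<'E'
from h import *
crops=[]
for n,b in [("scene",(335,130,440,230)),("scene",(200,190,320,285))]:
    im=np.load(n+".npz")["color"][b[1]:b[3],b[0]:b[2],::-1]; crops.append(cv2.resize(im,(390,390),interpolation=cv2.INTER_CUBIC))
cv2.imwrite("pics/crop.png",np.hstack(crops))
for n in ["scene","top"]:
    P=np.load(n+".npz")["P"].reshape(-1,3)
    J=P[np.linalg.norm(P[:,:2]-[562,217],axis=1)<115]
    print(n,"table z",np.median(P[(abs(P[:,0]-650)<40)&(abs(P[:,1]+0)<40),2]))
    t=J[(abs(J[:,2]-48)<5)]; print("top",len(t),np.median(t[:,2]),cv2.minAreaRect(t[:,:2].astype(np.float32)))
    f=J[(J[:,2]>5)]; print("all>5",cv2.minAreaRect(f[:,:2].astype(np.float32)))
    p=J[J[:,2]>75]
    if len(p)>8:
        k=cv2.kmeans(p.astype(np.float32),3,None,(3,50,.1),10,0); 
        for i in range(3):
            q=p[k[1][:,0]==i]; print("post",len(q),q.mean(0).round(1),q[:,2].max().round(1))
    K=P[(abs(P[:,0]-540)<110)&(abs(P[:,1]+212)<150)]
    g=K[K[:,2]>4]; print("rack all",len(g),cv2.minAreaRect(g[:,:2].astype(np.float32)))
    bp=K[(K[:,2]>4)&(K[:,2]<12)]; print("plate",len(bp),np.median(bp[:,2]),cv2.minAreaRect(bp[:,:2].astype(np.float32)))
    q=K[K[:,2]>80]
    if len(q)>8:
        k=cv2.kmeans(q[:,:2].astype(np.float32),3,None,(3,50,.1),10,0)
        for i in range(3):
            s=q[k[1][:,0]==i]; print("rpost",len(s),s.mean(0).round(1),"topmost",s[s[:,2].argmax()].round(1))
E
```

```text
scene table z 0.729730718721953
top 857 48.68708524698491 ((566.7195434570312, 214.74705505371094), (130.71156311035156, 136.23098754882812), 24.706029891967773)
all>5 ((554.8935546875, 207.06625366210938), (178.57313537597656, 153.22459411621094), 24.286176681518555)
post 80 [547.9 151.6 101. ] 124.6
post 77 [592.3 270.1 101.6] 125.8
post 86 [629.5 188.6 100.9] 123.6
rack all 3944 ((551.370361328125, -211.771484375), (282.4306640625, 198.37513732910156), 85.71710205078125)
plate 1779 8.216790438798512 ((551.370361328125, -211.771484375), (282.4306640625, 198.37513732910156), 85.71710205078125)
rpost 179 [ 477.2 -283.7  107.2] topmost [ 457.9 -282.5  133.3]
rpost 56 [ 505.6 -136.9   90.8] topmost [ 496.7 -136.2  100.4]
rpost 114 [ 491.9 -210.7   98.7] topmost [ 476.9 -210.8  117.1]
top table z 0.6308166756253968
top 1508 48.44122993426447 ((567.1060791015625, 215.4308624267578), (130.4779510498047, 130.7092742919922), 24.584857940673828)
all>5 ((556.9255981445312, 211.68014526367188), (195.9274444580078, 216.24456787109375), 19.626434326171875)
post 34 [543.1 153.9 113.9] 125.9
post 44 [587.7 271.9 110.1] 125.7
post 39 [624.3 190.9 110. ] 126.8
rack all 2891 ((540.6259765625, -212.04244995117188), (299.88226318359375, 217.1882781982422), 89.94353485107422)
plate 1266 7.852640728861388 ((540.6259765625, -212.04244995117188), (299.88226318359375, 217.1882781982422), 89.94353485107422)
rpost 62 [ 488.2 -206.9  102.6] topmost [ 476.7 -210.4  120. ]
rpost 88 [ 473.9 -280.   111.2] topmost [ 461.9 -279.6  137.1]
rpost 39 [ 502.9 -134.    92.8] topmost [ 497.8 -136.1  102.6]
```

View pics/crop.png

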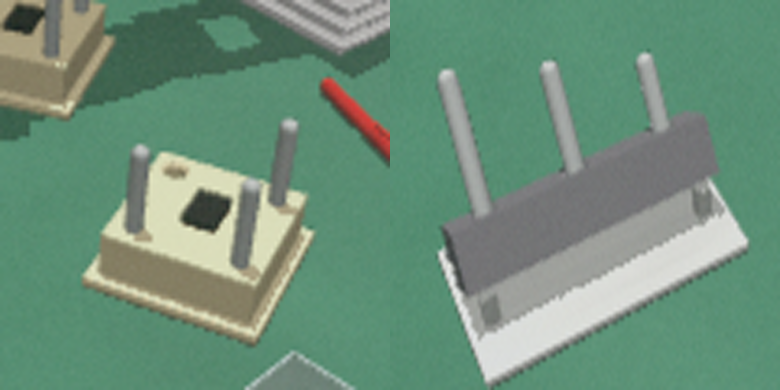

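The crop confirms it. On the left is the jig, with three posts and the empty socket at crop (175,170), and only it has its sockets this far to the robot's right. On the right is the rack, with its posts rising 133, 117 and 100 mm (left to right), so the middle one at crop (560,115) is post_medium. The tool can only point down, so I'll grip the post across the lean and swing it upright against the mouth of its bore.

First I move over the socket to look.

```bash
cat >> h.py <<'E'
def delta(p):
    s=env.get_state(); R=Rotation.from_quat(s["eef_rot"]).as_matrix()
    print("t",round(s["time_s"],2),"tcp",s["tcp_pos"].round(1),"yaw of y",round(float(np.arctan2(R[1,1],R[0,1])),3),"gap",round(s["finger_gap"],1),"F",s["contact_force"].round(1),"q",s["qpos"].round(2))
    if p is not None: print("tool delta",(R.T@(np.array(p)-s["tcp_pos"])).round(1))
E
python3 -m inch '[[[-39,-22,0,0,-1],[-39,-22,0,0,-1],[-39,-22,0,0,-1],[-39,-22,0,0,-1],[-39,-22,0,0,-1],[-39,-22,0,0,-1],[-39,-22,0,0,0],[-39,-22,0,0,0],[-39,-22,0,-0.13,0],[-38,-22,0,-0.128,0]]]' 20
python3 - <<'E'
from h import *
delta([485,-211.5,180])
c=cam("wrist"); cv2.imwrite("pics/w1.png",c["color"][:,:,::-1])
for s in viewer.spot_point("socket","wrist")[:4]: print(s["score"],(np.array(s["at"])*[640,400]).round(0),ray(c,s["at"],48).round(1))
P=cloud(c).reshape(-1,3); t=P[(abs(P[:,2]-48)<4)&(np.linalg.norm(P[:,:2]-[567,215],axis=1)<100)]
print(len(t),cv2.minAreaRect(t[:,:2].astype(np.float32)))
E
```

```text
time_s: 2.15
tcp_pos: [512.8, 241.6, 198.3]
eef_rot: [0.051, 0.999, -0.0, -0.0]
contact_force: [0.1, 0.5, 0.3]
finger_gap: 42.8
gripper_force: 0.0
t 2.15 tcp [512.8 241.6 198.3] yaw of y 1.469 gap 42.8 F [0.1 0.5 0.3] q [ 0.42  0.34  1.76 -0.    1.04 -1.05]
tool delta [ -18.5 -453.5   18.3]
0.84 [316. 175.] [505.3 236.2  48. ]
9371 ((566.0438842773438, 214.4068603515625), (130.4865264892578, 130.28541564941406), 24.61866569519043)
```

View pics/w1.png

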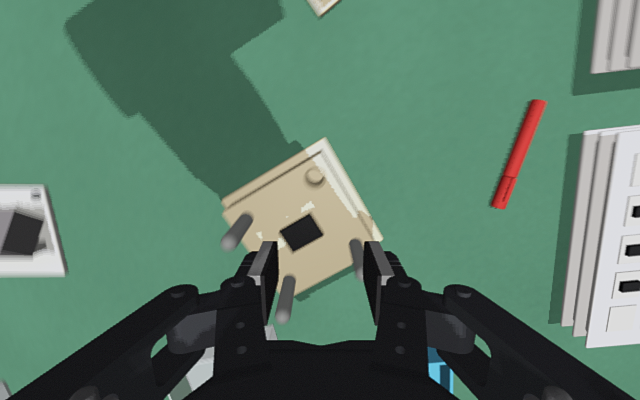

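The wrist picture shows the empty socket at (316,175), which gives about (506,236.5). The tool y axis is already along the rack. Now I move over the rack.

```bash
python3 -m inch '[[[-2,-45,0,0,0],[-2,-45,0,0,0],[-2,-45,0,0,0],[-2,-45,0,0,0],[-2,-46,0,0,0],[-2,-46,0,0,0],[-2,-46,0,0,0],[-2,-45,0,0,0],[-2,-45,0,0,0],[0,-45,0,0,0]]]'
python3 - <<'E'
from h import *
c=cam("wrist"); cv2.imwrite("pics/w2.png",c["color"][:,:,::-1])
delta([485,-211.5,79.5])
P=cloud(c).reshape(-1,3); K=P[(abs(P[:,0]-520)<110)&(abs(P[:,1]+212)<130)]
# slanted face: plane by RANSAC
f=K[(K[:,2]>40)&(K[:,2]<71)]; rng=np.random.default_rng(0); best=0
for _ in range(500):
    a=f[rng.choice(len(f),3,False)]; n=np.cross(a[1]-a[0],a[2]-a[0]); l=np.linalg.norm(n)
    if l<100: continue
    n/=l; n*=np.sign(n[2]); m=abs((f-a[0])@n)<1.2
    if .7<n[2]<.92 and m.sum()>best: best=m.sum(); B=m
q=f[B]; n=np.linalg.svd(q-q.mean(0),full_matrices=False)[2][2]; n*=np.sign(n[2]); print("face",best,n.round(3),np.degrees(np.arccos(n[2])),"yaw",np.arctan2(-n[1],-n[0]),q.mean(0))
e1=np.array([-n[1],n[0],0]); e1/=np.linalg.norm(e1); e2=np.cross(n,e1); o=q.mean(0)
r=cv2.minAreaRect(np.c_[(q-o)@e1,(q-o)@e2].astype(np.float32)); print("rect",r,"centre",(o+r[0][0]*e1+r[0][1]*e2).round(1))
d=K-o; h=d@n
for hh in (20,30,40,50,60,70,80):
    s=K[abs(h-hh)<5]; d2=(s-o)@e1; 
    if len(s)>5:
        L=sorted(set(((d2+110)//40).astype(int)))
        print(hh,[(len(s[((d2+110)//40).astype(int)==k]),s[((d2+110)//40).astype(int)==k].mean(0).round(1)) for k in L])
E
```

```text
time_s: 3.25
tcp_pos: [481.6, -210.3, 198.4]
eef_rot: [0.054, 0.999, -0.0, 0.0]
contact_force: [0.8, 1.3, 0.2]
finger_gap: 42.8
gripper_force: 0.0
t 3.3 tcp [ 481.4 -215.9  198.6] yaw of y 1.461 gap 42.6 F [ 0.2 -4.4  1. ] q [-0.44  0.28  1.85 -0.    1.01 -1.9 ]
tool delta [ -2.9   5.2 119.1]
face 5953 [-0.57   0.063  0.819] 34.98388064293089 yaw -0.11014799989065797 [ 515.33151231 -212.72095155   58.56954612]
rect ((-0.1623687744140625, -2.1039257049560547), (210.42034912109375, 50.333457946777344), 0.12613604962825775) centre [ 513.6 -212.4   57.4]
20 [(63, array([ 4.148e+02, -8.630e+01,  4.000e-01])), (225, array([ 428.4, -112.6,   11.6])), (86, array([ 441.6, -143. ,   22.9])), (41, array([ 504.2, -210.9,   75. ])), (54, array([ 497.8, -282.2,   75.9]))]
30 [(30, array([ 509.9, -137.7,   85.9])), (30, array([ 505. , -142.9,   83.6])), (49, array([ 501. , -211.3,   84.6])), (61, array([ 492.2, -282. ,   84.2]))]
40 [(43, array([ 503.5, -136.7,   93.8])), (32, array([ 498.4, -142.2,   91.4])), (52, array([ 495.2, -210.5,   93.3])), (69, array([ 486.2, -281.3,   92.5]))]
50 [(159, array([ 494.5, -135. ,   97.8])), (24, array([ 494.2, -141.1,   96. ])), (58, array([ 489.7, -209.4,  101.1])), (74, array([ 480.5, -280.5,  100.9]))]
60 [(73, array([ 483.3, -209.2,  109.8])), (79, array([ 474.7, -280. ,  108.7]))]
70 [(208, array([ 475.1, -208.2,  114.1])), (89, array([ 469.1, -279.5,  117. ]))]
80 [(115, array([ 462.9, -278.8,  125.6]))]
```

View pics/w2.png

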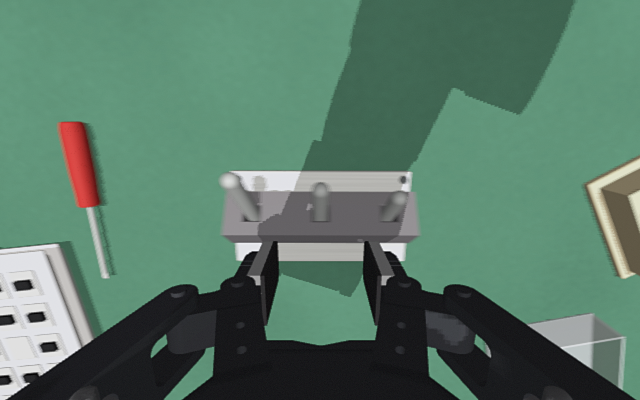

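The wrist picture shows the middle post's top at (320,187), between the long one at (230,180) and the short one at (400,200). The rack's face fit gives the middle bore's mouth at (513.6,-212.4,57.4), leaning 35°. I'll descend and grip 50 mm above the mouth.

```bash
python3 -m inch '[[[-3,7,8,0,0],[0,0,16,0,0],[0,0,16,0,0],[0,0,16,0,0],[0,0,16,0,0],[0,0,16,0,0],[0,0,14,0,0],[0,0,10,0,0],[0,0,7,0,0],[0,0,0,0,0]]]'; python3 -c "
from h import *; delta([485,-209.3,79.5])"
```

```text
time_s: 4.3
tcp_pos: [485.0, -201.7, 78.3]
eef_rot: [0.053, 0.999, 0.0, -0.001]
contact_force: [-0.0, 0.2, -0.3]
finger_gap: 42.9
gripper_force: 0.0
t 4.3 tcp [ 485.  -201.7   78.3] yaw of y 1.464 gap 42.9 F [-0.   0.2 -0.3] q [-0.42  0.46  1.93  0.    0.76 -1.88]
tool delta [-0.8 -7.5 -1.2]
```

```bash
python3 -m inch '[[[-1,-4,-1,0,0],[0,-3.5,0,0,0],[0,0,0,0,0],[0,0,0,0,0.4],[0,0,0,0,0.6],[0,0,0,0,0.8],[0,0,0,0,1],[0,0,0,0,1],[0,0,0,0,1],[0,0,0,0,1]]]' 35; python3 -c "
from h import *; delta([485,-209.3,79.5])"
```

```text
time_s: 5.3
tcp_pos: [485.6, -209.8, 80.1]
eef_rot: [0.053, 0.999, 0.0, -0.0]
contact_force: [0.3, 0.9, -0.4]
finger_gap: 0.0
gripper_force: 0.0
t 5.3 tcp [ 485.6 -209.8   80.1] yaw of y 1.464 gap 0.0 F [ 0.3  0.9 -0.4] q [-0.43  0.46  1.92 -0.    0.77 -1.89]
tool delta [0.6 0.4 0.6]
```

The fingers shut on nothing (gap 0), so I look.

```bash
python3 - <<'E'
from h import *
c=cam("wrist"); s=cam("scene")
a=cv2.resize(c["color"][100:350,170:470],(480,400),interpolation=2); b=cv2.resize(s["color"][160:300,190:330],(310,400)[0:1]+(400,),interpolation=2) 
b=cv2.resize(s["color"][180:290,205:305],(320,352),interpolation=2); b=np.vstack([b,np.zeros((48,320,3),np.uint8)])
cv2.imwrite("pics/m1.png",np.hstack([a,b])[:,:,::-1])
P=cloud(s).reshape(-1,3); n=np.array([-.57,.063,.819]); o=np.array([513.6,-212.4,57.4]); e=np.array([.11,.994,0])
d=P-o; 
for hh in (20,30,40,50,60,70):
    m=(abs(d@n-hh)<5)&(abs(d@e)<15)&(abs(d[:,0]+.57*hh)<25); q=P[m]; print(hh,len(q),q.mean(0).round(1) if len(q) else "")
E
```

```text
20 23 [ 504.9 -212.6   75.7]
30 25 [ 499.1 -212.9   83.6]
40 26 [ 492.6 -211.4   91.5]
50 24 [ 486.5 -211.4   99.4]
60 29 [ 492.4 -212.4  116.6]
70 40 [ 494.3 -212.7  129.6]
```

View pics/m1.png

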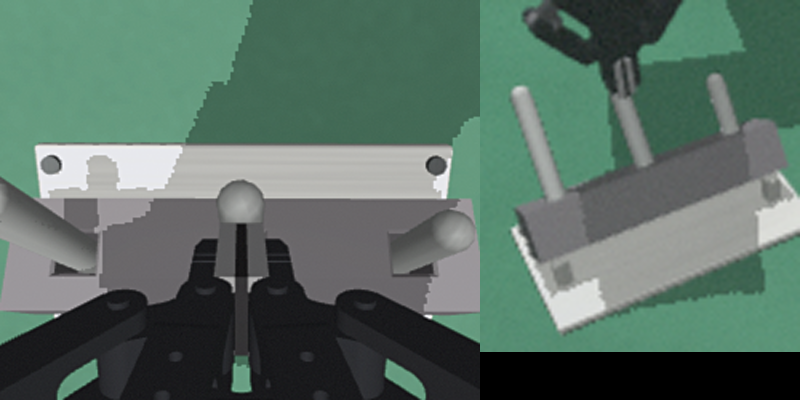

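```bash
python3 - <<'E'
from h import *
c=cam("wrist"); P=cloud(c); print(c["position"], Rotation.from_quat(c["rotation"]).as_matrix()[:,2])
for r in range(212,330,6): print(r,[P[r,k].round(0).astype(int).tolist() for k in (306,312,320,328,334)])
cv2.imwrite("pics/m2.png",cv2.resize(c["color"][190:330,230:410],(720,560),interpolation=0)[:,:,::-1])
delta(None); print(env.get_state()["gripper_force"])
E
```

```text
[ 417.73798736 -203.19094708  256.100813  ] [ 0.26935662 -0.02944106 -0.96259038]
212 [[494, -224, 8], [494, -219, 10], [465, -209, 106], [418, -203, 256], [497, -200, 8]]
218 [[499, -224, 8], [466, -213, 110], [466, -209, 111], [468, -205, 108], [502, -201, 8]]
224 [[469, -216, 109], [469, -213, 111], [469, -209, 113], [470, -205, 111], [472, -202, 107]]
230 [[473, -217, 109], [471, -213, 114], [472, -209, 114], [472, -205, 113], [474, -202, 109]]
236 [[500, -223, 49], [475, -214, 111], [475, -210, 114], [477, -206, 111], [482, -203, 97]]
242 [[504, -223, 50], [474, -213, 122], [475, -210, 121], [475, -206, 121], [475, -203, 122]]
248 [[474, -216, 128], [474, -213, 128], [475, -210, 128], [476, -206, 127], [475, -203, 129]]
254 [[474, -216, 135], [475, -213, 133], [475, -210, 134], [475, -206, 134], [476, -204, 134]]
260 [[474, -215, 140], [474, -213, 141], [475, -210, 140], [476, -206, 139], [476, -204, 140]]
266 [[475, -215, 145], [475, -213, 146], [475, -210, 145], [475, -206, 145], [475, -204, 146]]
272 [[474, -215, 150], [475, -213, 151], [475, -210, 150], [475, -206, 150], [47
[... 284 characters left out ...]
75, -205, 164]]
296 [[473, -214, 168], [473, -212, 169], [485, -211, 151], [477, -207, 164], [474, -205, 169]]
302 [[474, -214, 171], [477, -212, 167], [487, -211, 151], [479, -207, 165], [474, -205, 173]]
308 [[469, -213, 181], [483, -213, 161], [491, -211, 151], [483, -208, 162], [472, -205, 178]]
314 [[471, -213, 181], [484, -213, 163], [493, -211, 151], [486, -208, 161], [473, -205, 179]]
320 [[473, -213, 182], [488, -214, 161], [496, -212, 151], [489, -208, 161], [475, -205, 180]]
326 [[475, -213, 182], [490, -214, 162], [615, -225, 0], [490, -208, 162], [477, -206, 180]]
t 5.45 tcp [ 485.6 -209.8   80.1] yaw of y 1.464 gap 0.0 F [0.6 0.5 0.1] q [-0.43  0.46  1.92 -0.    0.77 -1.89]
0.0
```

View pics/m2.png

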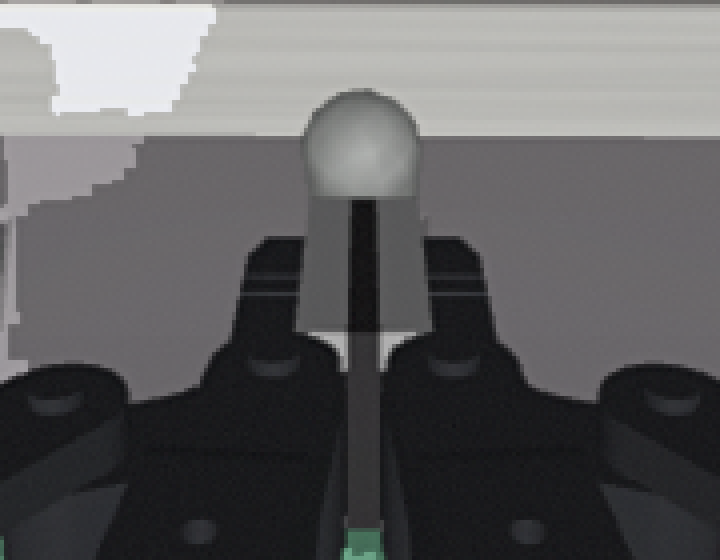

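In the picture the shut fingers stand above the post. Its dome at (360,150) lies below them, and the tips seem to end well above the reported TCP height. I'll measure the real tip height.

```bash
python3 - <<'E'
from h import *
s=cam("scene"); P=cloud(s); C=s["color"].astype(int)
m=(abs(P[...,0]-487)<25)&(abs(P[...,1]+210)<25)&(P[...,2]>60)&(P[...,2]<175)
rows=np.where(m.any(1))[0]
for r in range(rows[0],rows[-1]+1,1):
    k=np.where(m[r])[0]; print(r,k[0],k[-1],[(P[r,j].round(0).astype(int).tolist(),C[r,j].tolist()) for j in k[len(k)//2:len(k)//2+1]])
E
```

```text
186 255 255 [([484, -185, 170], [45, 52, 50])]
187 246 256 [([487, -186, 169], [43, 53, 49])]
188 246 257 [([488, -188, 167], [43, 51, 47])]
189 239 258 [([494, -190, 169], [43, 49, 50])]
190 239 258 [([495, -194, 168], [37, 46, 44])]
191 235 258 [([499, -204, 172], [36, 43, 43])]
192 236 259 [([499, -206, 170], [37, 43, 42])]
193 236 258 [([491, -208, 163], [39, 47, 45])]
194 238 255 [([498, -214, 167], [37, 43, 41])]
195 239 254 [([497, -215, 164], [39, 46, 45])]
196 239 253 [([498, -218, 162], [39, 45, 46])]
197 239 253 [([499, -219, 161], [41, 44, 46])]
198 240 253 [([497, -216, 155], [39, 46, 48])]
199 239 254 [([496, -213, 150], [113, 115, 116])]
200 242 254 [([500, -215, 150], [108, 111, 110])]
201 242 254 [([498, -215, 145], [103, 108, 106])]
202 243 254 [([496, -212, 140], [73, 76, 76])]
203 243 254 [([498, -213, 138], [73, 78, 76])]
204 243 254 [([498, -213, 135], [87, 91, 91])]
205 243 254 [([498, -214, 133], [103, 106, 105])]
206 244 254 [([497, -214, 128], [106, 108, 109])]
207 245 253 [([499, -215, 127], [105, 110, 109])]
208 245 253 [([497, -215, 122], [103, 105, 104])
[... 336 characters left out ...]
1, 144, 142])]
216 248 254 [([491, -211, 90], [143, 146, 144])]
217 248 254 [([494, -212, 90], [142, 146, 144])]
218 249 254 [([498, -211, 88], [142, 147, 144])]
219 249 255 [([500, -213, 87], [143, 146, 144])]
220 249 255 [([499, -213, 83], [144, 148, 146])]
221 250 255 [([505, -213, 84], [142, 143, 142])]
222 250 256 [([504, -213, 80], [145, 148, 146])]
223 250 256 [([506, -212, 77], [138, 142, 139])]
224 251 257 [([509, -213, 77], [143, 147, 147])]
225 251 257 [([510, -214, 75], [140, 144, 141])]
226 252 256 [([510, -215, 72], [142, 147, 145])]
227 252 254 [([509, -217, 69], [128, 132, 131])]
228 252 253 [([511, -218, 67], [123, 127, 125])]
229 253 253 [([511, -219, 64], [116, 122, 120])]
```

Both cameras put the fingertips at z≈116 while the state says 80, so the reported TCP height reads about 36 mm low. I trust the cameras: open, go down 34 mm more, check, then grip.

```bash
python3 -m inch '[[[0,0,-5,0,0],[0,0,0,0,0],[0,0,0,0,0],[0,0,0,0,0],[0,0,8,0,0],[0,0,8,0,0],[0,0,8,0,0],[0,0,8,0,0],[0,0,7,0,0],[0,0,0,0,0]]]' 35; python3 - <<'E'
from h import *
delta(None)
s=cam("scene"); P=cloud(s); C=s["color"].astype(int).sum(2)
m=(abs(P[...,0]-487)<25)&(abs(P[...,1]+210)<45)&(P[...,2]>60)&(P[...,2]<175)&(C<360)
q=P[m]; q=q[q[:,2].argsort()]; print(q[:8].round(0).tolist())
E
```

```text
time_s: 6.5
tcp_pos: [484.8, -209.5, 44.8]
eef_rot: [0.053, 0.999, 0.0, -0.001]
contact_force: [-0.2, -0.4, -0.3]
finger_gap: 43.0
gripper_force: 0.0
t 6.5 tcp [ 484.8 -209.5   44.8] yaw of y 1.464 gap 43.0 F [-0.2 -0.4 -0.3] q [-0.43  0.52  1.93 -0.    0.69 -1.89]
[[511.0, -205.0, 64.0], [511.0, -219.0, 65.0], [508.0, -220.0, 66.0], [506.0, -219.0, 68.0], [505.0, -204.0, 69.0], [512.0, -207.0, 69.0], [506.0, -218.0, 70.0], [510.0, -206.0, 71.0]]
```

```bash
python3 -m inch '[[[0,0,0,0,0.3],[0,0,0,0,0.5],[0,0,0,0,0.7],[0,0,0,0,1],[0,0,0,0,1],[0,0,0,0,1],[0,0,0,0,1],[0,0,0,0,1],[0,0,0,0,1],[0,0,0,0,1]]]' 35
```

```text
time_s: 7.55
tcp_pos: [485.7, -209.9, 46.3]
eef_rot: [0.053, 0.999, -0.0, 0.0]
contact_force: [-0.8, 0.4, 5.2]
finger_gap: 14.6
gripper_force: 34.4
```

Gripped. Now I pull 27 mm along the post's axis, leaving about 7 mm in the bore.

```bash
python3 -m inch '[[[1.7,0,-2.5,0,1],[1.7,0,-2.5,0,1],[1.7,0,-2.5,0,1],[1.7,0,-2.5,0,1],[1.7,0,-2.4,0,1],[1.7,0,-2.4,0,1],[1.7,0,-2.4,0,1],[1.8,0,-2.5,0,1],[1.8,0,-2.4,0,1],[0,0,0,0,1]]]'
cat > tilt.py <<'E'
from h import *
import sys
# post axis from scene depth: tilt of visible post below tips
def tilt(show=None,n="scene"):
    s=cam(n); P=cloud(s); C=s["color"].astype(int); t=env.get_state()["tcp_pos"]; 
    g=C.sum(2)/3; tip=t[2]+36
    m=(np.linalg.norm(P[...,:2]-t[:2],axis=2)<75)&(P[...,2]<tip-4)&(P[...,2]>max(tip-75,60))&(g>120)&(abs((P[...,:2]-t[:2])@[.11,.994])<16)
    q=P[m]
    if len(q)>10:
        A=np.c_[q[:,2],np.ones(len(q))]
        for _ in range(3):
            k=np.linalg.lstsq(A,q[:,:2],rcond=None)[0]; r=np.linalg.norm(q[:,:2]-A@k,axis=1); q=q[r<8];A=A[r<8]
        print(n,len(q),"slopes deg",np.degrees(np.arctan(k[0])).round(1),"z",q[:,2].min().round(),q[:,2].max().round(),"xy at tip",(np.array([tip,1])@k).round(1))
    return s
if __name__=="__main__": delta(None); tilt(); tilt(n="top")
E
python3 tilt.py
```

```text
time_s: 8.55
tcp_pos: [470.0, -208.2, 68.6]
eef_rot: [0.053, 0.999, -0.0, 0.0]
contact_force: [-0.1, -0.3, -2.2]
finger_gap: 14.9
gripper_force: 34.3
t 8.55 tcp [ 470.  -208.2   68.6] yaw of y 1.464 gap 14.9 F [-0.1 -0.3 -2.2] q [-0.44  0.46  1.96 -0.    0.73 -1.9 ]
scene 89 slopes deg [-37.6   5.3] z 60.0 100.0 xy at tip [ 486.2 -210.8]
```

The post slides out cleanly. Force z of −2.2 N is its weight. Now the swing upright against the bore's upper lip.

```bash
python3 -m inch '[[[-3.8,0,-2.8,0,1],[-3.8,0,-2.7,0,1],[-3.8,0,-2.7,0,1],[-4.2,0,-2.1,0,1],[-4.2,0,-2,0,1],[-4.3,0,-2,0,1],[-4.5,0,-1.3,0,1],[-4.5,0,-1.3,0,1],[-4.5,0,-1.2,0,1],[0,0,0,0,1]]]'
python3 tilt.py
```

```text
time_s: 9.65
tcp_pos: [508.2, -212.3, 86.5]
eef_rot: [0.053, 0.999, -0.0, 0.0]
contact_force: [-4.3, 2.0, -0.2]
finger_gap: 14.8
gripper_force: 34.4
t 9.65 tcp [ 508.2 -212.3   86.5] yaw of y 1.464 gap 14.8 F [-4.3  2.  -0.2] q [-0.42  0.47  1.87  0.    0.8  -1.88]
scene 13 slopes deg [-9.3  1.3] z 64.0 112.0 xy at tip [ 511.3 -214.9]
```

```bash
python3 -m inch '[[[-2.5,0,-0.5,0,1],[-2.5,0,-0.4,0,1],[-2.5,0,-0.2,0,1],[-2.5,0,0,0,1],[0,0,0,0,1],[0,0,-10,0,1],[0,0,-15,0,1],[0,0,-15,0,1],[0,0,-15,0,1],[0,0,0,0,1]]]'
sed -i 's/&(g>120)/\&(g>105)/; s/max(tip-75,60)/max(tip-75,76)/' tilt.py; python3 tilt.py; python3 - <<'E'
from h import *
s=cam("scene"); cv2.imwrite("pics/s5.png",cv2.resize(s["color"][150:300,190:340],(600,600),interpolation=2)[:,:,::-1])
E
```

```text
time_s: 10.75
tcp_pos: [520.9, -214.6, 145.7]
eef_rot: [0.053, 0.999, -0.001, 0.004]
contact_force: [1.4, -0.4, -0.5]
finger_gap: 14.5
gripper_force: 34.1
t 10.75 tcp [ 520.9 -214.6  145.7] yaw of y 1.464 gap 14.5 F [ 1.4 -0.4 -0.5] q [-0.41  0.4   1.81  0.    0.92 -1.88]
scene 88 slopes deg [-6.4  2. ] z 119.0 175.0 xy at tip [ 519.1 -216. ]
```

View pics/s5.png

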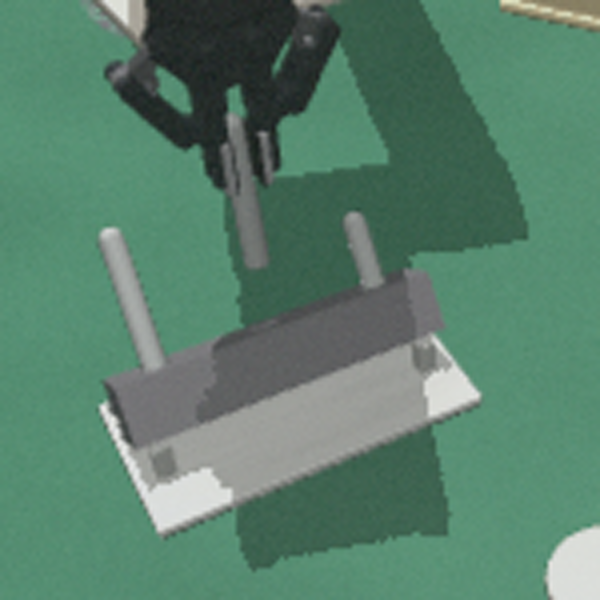

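The post hangs almost upright in the grip, foot at (257,262) and slightly off towards +x. I'll check the fit's bias on the standing jig posts.

```bash
cat > fit.py <<'E'
from h import *
# world line whose projected 16 mm cylinder outline (centre line) fits: bright post pixels' centre line per row -> plane through camera; combine cameras
def plane(c,m):
    # m mask -> centre line pixel fit -> plane normal in world
    ys,xs=np.where(m); pts=np.c_[xs,ys].astype(np.float32)
    vx,vy,x0,y0=cv2.fitLine(pts,cv2.DIST_HUBER,0,.01,.01).ravel()
    R=Rotation.from_quat(c["rotation"]).as_matrix()
    r=lambda u,v:R@np.array([(u-c["cx"])/c["f"],(v-c["cy"])/c["f"],1])
    n=np.cross(r(x0,y0),r(x0+60*vx,y0+60*vy)); return n/np.linalg.norm(n),np.array(c["position"])
def line(cams,xy,zlo,zhi,rad=22,gmin=95):
    N=[];D=[]
    for n in cams:
        c=cam(n);P=cloud(c);g=c["color"].mean(2); sat=np.ptp(c["color"].astype(int),axis=2)
        m=(np.linalg.norm(P[...,:2]-xy,axis=2)<rad)&(P[...,2]>zlo)&(P[...,2]<zhi)&(g>gmin)&(sat<25)
        k,l,st,_=cv2.connectedComponentsWithStats(m.astype(np.uint8)); 
        if k<2: print(n,"none"); continue
        m=l==1+st[1:,4].argmax(); nn,p=plane(c,m); N.append(nn);D.append(nn@p); print(n,m.sum(),"z",P[m][:,2].min().round(),P[m][:,2].max().round(),end="; ")
    if len(N)==2:
        a=np.cross(*N); a*=np.sign(a[2]); a/=np.linalg.norm(a)
        for z in (zlo,zhi): print("z",z,np.linalg.solve(np.array(N)[:,:2],np.array(D)-np.array(N)[:,2]*z).round(1),end=" ")
        print("tilt x,y deg",np.degrees(np.arctan(a[:2]/a[2])).round(1))
E
python3 - <<'E'
from fit import *
for p in ([547,152.5],[590,271],[627,189.5]): line(["scene","top"],p,55,130)
line(["scene","top"],[521,-215],100,180)
line(["scene","wrist"],[521,-215],100,180)
E
```

```text
scene 103 z 56.0 124.0; top 29 z 55.0 124.0; z 55 [542.7 158.2] z 130 [543.7 155.5] tilt x,y deg [ 0.7 -2.1]
scene 103 z 55.0 124.0; top 23 z 99.0 125.0; z 55 [606.9 251. ] z 130 [585.  279.5] tilt x,y deg [-16.3  20.9]
scene 114 z 56.0 124.0; top 21 z 106.0 125.0; z 55 [620.4 200.6] z 130 [627.  192.1] tilt x,y deg [ 5.  -6.4]
scene 118 z 114.0 180.0; top none
scene 121 z 115.0 180.0; wrist 10 z 178.0 180.0; z 100 [ 538.8 -224.2] z 180 [ 507.  -209.6] tilt x,y deg [-21.7  10.3]
```

```bash
cat >> fit.py <<'E'
def lean(xy,zlo,zhi,rad=25,gmin=95,held=True):
    c=cam("scene");P=cloud(c);g=c["color"].mean(2); sat=np.ptp(c["color"].astype(int),axis=2)
    m=(np.linalg.norm(P[...,:2]-xy,axis=2)<rad)&(P[...,2]>zlo)&(P[...,2]<zhi)&(g>gmin)&(sat<25)
    k,l,st,_=cv2.connectedComponentsWithStats(m.astype(np.uint8)); m=l==1+st[1:,4].argmax()
    n,p=plane(c,m); s=env.get_state(); e=Rotation.from_quat(s["eef_rot"]).as_matrix()[:,1] if held else np.array([.11,.994,0])
    a=np.cross(n,e); a*=np.sign(a[2]); print(m.sum(),"lean deg (top to +x')",np.degrees(np.arctan2(a[:2]@[.994,-.11],a[2])).round(1),"z",P[m][:,2].min().round(1),P[m][:,2].max().round(1))
    if held: 
        for z in (P[m][:,2].min(),s["tcp_pos"][2]+55): print("axis at z",z.round(),np.linalg.solve([n[:2],e[:2]],[n@p-n[2]*z,e@s["tcp_pos"]]).round(1))
E
python3 - <<'E'
from fit import *
for p in ([547,152.5],[590,271],[627,189.5]): lean(p,55,130,held=False)
lean([525,-215],100,178); lean([525,-215],100,178)
E
```

```text
102 lean deg (top to +x') -1.5 z 55.3 123.1
102 lean deg (top to +x') -0.8 z 55.2 125.3
111 lean deg (top to +x') 0.0 z 55.1 124.8
117 lean deg (top to +x') 3.0 z 114.7 177.4
axis at z 115.0 [ 511.9 -212.6]
axis at z 197.0 [ 516.2 -213.1]
115 lean deg (top to +x') 4.1 z 112.8 177.7
axis at z 113.0 [ 511.5 -212.6]
axis at z 197.0 [ 517.5 -213.2]
```

```bash
python3 - <<'E'
from fit import *
for g in (95,120,130): lean([521,-215],100,168,gmin=g)
E
```

```text
106 lean deg (top to +x') -3.7 z 113.2 167.9
axis at z 113.0 [ 514.  -212.9]
axis at z 197.0 [ 508.6 -212.3]Traceback (most recent call last):
  File "<stdin>", line 2, in <module>
  File "fit.py", line 25, in lean
    k,l,st,_=cv2.connectedComponentsWithStats(m.astype(np.uint8)); m=l==1+st[1:,4].argmax()
                                                                          ~~~~~~~~~~~~~~~^^
ValueError: attempt to get argmax of an empty sequence
```

```bash
cat > wt.py <<'E'
from h import *
def wt(p=True):
    c=cam("wrist"); P=cloud(c); s=env.get_state(); R=Rotation.from_quat(s["eef_rot"]).as_matrix()
    L=(P-s["tcp_pos"])@R   # tool frame
    m=(abs(L[...,1])<3)&(L[...,2]<48)&(L[...,2]>-30)&(abs(L[...,0])<40)&(P[...,2]>0)
    q=L[m]; 
    if p:
        for z in range(-30,48,6):
            k=q[abs(q[:,2]-z)<3]; print(z,len(k),k.mean(0).round(1) if len(k) else "",c["color"][m][abs(q[:,2]-z)<3].mean().round() if len(k) else "")
    delta(None); return c,L
if __name__=="__main__":
    c,L=wt(); cv2.imwrite("pics/w6.png",cv2.resize(c["color"][130:280,220:420],(800,600),interpolation=2)[:,:,::-1])
E
python3 wt.py
```

```text
-30 13 [ 16.1  -0.1 -28.5] 79.0
-24 27 [ 15.6   0.1 -24.1] 79.0
-18 25 [ 14.8   0.1 -18. ] 79.0
-12 20 [ 14.1   0.  -12. ] 79.0
-6 20 [13.4 -0.3 -6.4] 79.0
0 19 [12.6 -0.   0. ] 79.0
6 16 [11.8  0.1  6. ] 79.0
12 16 [11.1 -0.1 11.8] 79.0
18 15 [10.6 -0.1 17.6] 79.0
24 11 [ 9.7  0.1 24. ] 79.0
30 6 [ 9.2  0.2 28.7] 75.0
36 0  
42 0  
t 11.8 tcp [ 517.5 -213.3  142.5] yaw of y 1.464 gap 14.4 F [ 0.3 -0.6 -1. ] q [-0.41  0.4   1.82 -0.    0.92 -1.88]
```

View pics/w6.png

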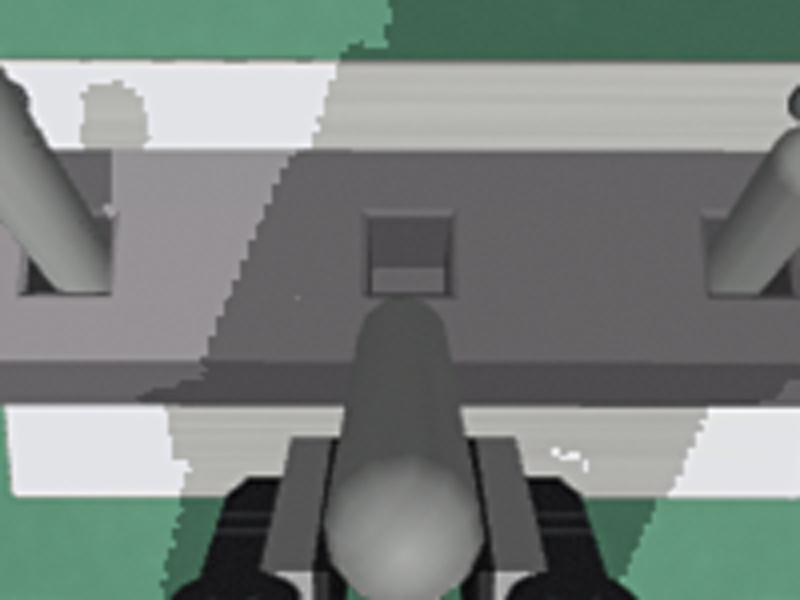

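The picture shows the foot at about (400,300), just beyond the empty bore at (410,250). The depth profile gives a lean of 6.9° towards the robot, with the foot 31.5 mm below the reported TCP and only 1 mm off it in x. That is good enough to start the insertion, and the socket wall will take out the rest. I carry it gently to the jig.

```bash
python3 -m inch '[[[0,0,-10,0,1],[0,5,-15,0,1],[1,12,-5,0,1],[2,20,0,0,1],[3,26,0,0,1],[3,30,0,0,1],[4,30,0,0,1],[4,30,0,0,1],[4,30,0,0,1],[4,30,0,0,1]]]'
python3 -m inch '[[[4,30,0,0,1],[4,30,0,0,1],[4,30,0,0,1],[4,30,0,0,1],[4,28,0,0,1],[4,24,0,0,1],[4,20,0,0,1],[4,15,0,0,1],[3,10,0,0,1],[0,4,0,0,1]]]'
python3 - <<'E'
from wt import *
c,L=wt()
delta([507.2,236.4,130])
for s in viewer.spot_point("socket","wrist")[:3]: print(s["score"],(np.array(s["at"])*[640,400]).round(0),ray(c,s["at"],48).round(1))
P=cloud(c).reshape(-1,3); t=P[(abs(P[:,2]-48)<4)&(np.linalg.norm(P[:,:2]-[567,215],axis=1)<100)]
print(len(t),cv2.minAreaRect(t[:,:2].astype(np.float32)))
E
```

```text
time_s: 12.8
tcp_pos: [515.2, 3.3, 173.3]
eef_rot: [0.053, 0.999, 0.0, 0.001]
contact_force: [-0.3, 1.2, -2.1]
finger_gap: 14.4
gripper_force: 34.2
time_s: 13.8
tcp_pos: [503.6, 225.6, 172.7]
eef_rot: [0.053, 0.999, 0.0, 0.0]
contact_force: [-0.2, -0.1, -2.0]
finger_gap: 14.3
gripper_force: 34.2
-30 14 [ 16.3   0.3 -28.5] 77.0
-24 27 [ 15.9   0.2 -24. ] 77.0
-18 23 [ 15.1  -0.3 -17.8] 77.0
-12 24 [ 14.4   0.2 -12.1] 77.0
-6 16 [13.7 -0.1 -5.8] 77.0
0 18 [13.  -0.1 -0.3] 77.0
6 18 [12.2  0.   5.7] 77.0
12 17 [11.4  0.  12.1] 77.0
18 13 [10.7  0.2 18.1] 75.0
24 12 [10.1 -0.3 24. ] 76.0
30 6 [ 9.5  0.2 29.1] 129.0
36 0  
42 0  
t 13.85 tcp [504.  225.5 172.6] yaw of y 1.465 gap 14.5 F [ 0.3  1.1 -1.5] q [ 0.4   0.35  1.81  0.    0.98 -1.07]
t 13.85 tcp [504.  225.5 172.6] yaw of y 1.465 gap 14.5 F [ 0.3  1.1 -1.5] q [ 0.4   0.35  1.81  0.    0.98 -1.07]
tool delta [-2.  11.1 42.7]
0.95 [328. 189.] [506.9 231.8  48. ]
7443 ((565.9298706054688, 214.403076171875), (130.4566650390625, 130.07595825195312), 24.62886619567871)
```

```bash
python3 -m inch '[[[-1,4,5,0,1],[-1,4,10,0,1],[0,3,10,0,1],[0,0,10,0,1],[0,0,10,0,1],[0,0,10,0,1],[0,0,9,0,1],[0,0,6,0,1],[0,0,3,0,1],[0,0,0,0,1]]]'
python3 - <<'E'
from wt import *
c,L=wt(False); P=cloud(c)
for z in (18,24,29): 
    q=L[(abs(L[...,1])<3)&(abs(L[...,2]-z)<3)&(abs(L[...,0])<30)]; print(z,q.mean(0).round(1))
b=L[(abs(L[...,2]-28)<2.5)&(abs(L[...,0])<30)&(abs(L[...,1])<15)]; print("foot y range",b[:,1].min(),b[:,1].max())
s=cam("scene"); 
for n,cc in (("wrist",c),("scene",s)):
    Q=cloud(cc); m=(np.linalg.norm(Q[...,:2]-[506.3,236.4],axis=2)<16)&(Q[...,2]<44)&(Q[...,2]>10); h=Q[m]; print(n,len(h),h.min(0).round(1) if len(h) else "",h.max(0).round(1) if len(h) else "")
    for o in viewer.spot_point("socket",n)[:2]: print(o["score"],(np.array(o["at"])*[640,400]).round(0),ray(cc,o["at"],48).round(1))
a=cv2.resize(c["color"][120:270,245:395],(400,400),interpolation=2); b=cv2.resize(s["color"][150:210,350:410],(400,400),interpolation=2)
cv2.imwrite("pics/w7.png",np.hstack([a,b])[:,:,::-1])
E
```

```text
time_s: 14.9
tcp_pos: [507.1, 235.3, 99.0]
eef_rot: [0.053, 0.999, -0.0, -0.0]
contact_force: [-0.5, -0.1, -1.2]
finger_gap: 14.9
gripper_force: 34.2
t 14.95 tcp [507.4 235.4  99.4] yaw of y 1.464 gap 14.6 F [ 0.1 -0.4 -1.7] q [ 0.41  0.46  1.84 -0.    0.84 -1.05]
18 [10.6  0.4 18.1]
24 [10.  -0.1 23.8]
29 [ 9.3  0.5 29. ]
foot y range -8.28372937775779 5.7096800285731835
wrist 242 [503.3 227.2  16.6] [515.1 245.8  44. ]
0.68 [320. 208.] [507.2 234.2  48. ]
scene 12 [495.7 238.   33.4] [509.1 247.3  43.3]
0.98 [334. 128.] [180.1 301.2  48. ]
0.96 [385. 176.] [524.7 234.7  48. ]
```

View pics/w7.png

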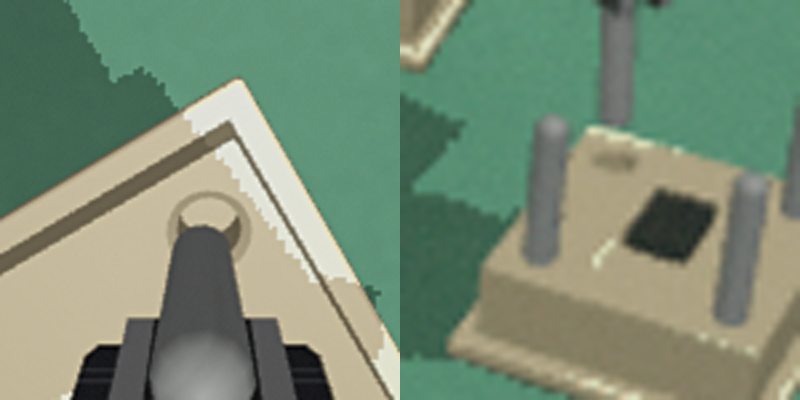

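The wrist crop shows the socket ring centred at (209,230), with the foot end at (206,228), so it needs about 1 mm along +y. I lower it to about 11 mm deep.

```bash
python3 -m inch '[[[-0.5,1.1,4,0,1],[0,0,5,0,1],[0,0,5,0,1],[0,0,3,0,1],[0,0,3,0,1],[0,0,3,0,1],[0,0,3,0,1],[0,0,3,0,1],[0,0,2,0,1],[0,0,0,0,1]]]'; python3 wt.py
```

```text
time_s: 16.1
tcp_pos: [507.7, 236.4, 68.1]
eef_rot: [0.053, 0.999, -0.0, -0.0]
contact_force: [-0.4, -0.3, -1.7]
finger_gap: 14.6
gripper_force: 34.2
-30 15 [ 16.2  -0.2 -28.5] 80.0
-24 24 [ 15.7  -0.  -24. ] 80.0
-18 25 [ 14.9   0.3 -18.1] 80.0
-12 23 [ 14.2  -0.2 -12.1] 80.0
-6 22 [13.4 -0.1 -5.5] 80.0
0 16 [12.7 -0.3  0.6] 80.0
6 16 [12.  -0.1  6. ] 80.0
12 15 [11.3 -0.1 11.8] 80.0
18 164 [18.5  0.3 19.8] 174.0
24 57 [16.7  0.3 22.8] 124.0
30 17 [22.   0.3 29.6] 94.0
36 15 [24.8  0.1 35.9] 95.0
42 10 [24.9  0.2 42. ] 95.0
t 16.15 tcp [507.8 236.4  68.3] yaw of y 1.464 gap 14.3 F [-0.7  1.  -0.9] q [ 0.41  0.51  1.85 -0.    0.78 -1.05]
```

It is inside by 11 mm with no contact. I lower it further, drifting slightly against the lean.

```bash
python3 -m inch '[[[-0.1,0,1.5,0,1],[-0.1,0,1.5,0,1],[-0.1,0,1.5,0,1],[-0.1,0,1.5,0,1],[-0.1,0,1.5,0,1],[-0.1,0,1.5,0,1],[-0.1,0,1.5,0,1],[-0.1,0,1.5,0,1],[-0.2,0,1,0,1],[0,0,0,0,1]]]'; python3 -m inch '[[[-0.5,0,0.5,0,1],[-0.5,0,0.5,0,1],[-0.5,0,0.5,0,1],[-0.5,0,0.5,0,1],[-0.5,0,0.5,0,1],[-0.5,0,0.5,0,1],[0,0,0,0,1],[0,0,0,0,1],[0,0,0,0,1],[0,0,0,0,1]]]'; python3 wt.py
```

```text
time_s: 17.15
tcp_pos: [508.9, 236.3, 55.3]
eef_rot: [0.053, 0.999, -0.0, -0.0]
contact_force: [0.8, -0.2, -1.9]
finger_gap: 14.1
gripper_force: 34.1
time_s: 18.15
tcp_pos: [511.3, 236.0, 52.2]
eef_rot: [0.053, 0.999, -0.0, -0.001]
contact_force: [-5.4, 2.6, 1.3]
finger_gap: 13.8
gripper_force: 34.9
-30 16 [ 16.5  -0.1 -28.5] 82.0
-24 30 [ 16.2   0.  -24.3] 82.0
-18 27 [ 15.5   0.3 -18. ] 82.0
-12 23 [ 15.1  -0.1 -12.3] 82.0
-6 30 [-5.1 -0.9 -5.4] 61.0
0 50 [-5.4 -0.7  0.4] 96.0
6 262 [15.1  0.1  4.5] 168.0
12 36 [21.2 -0.1 11.7] 92.0
18 16 [28.3  0.1 17.8] 98.0
24 19 [28.5  0.4 24. ] 102.0
30 13 [28.2 -0.2 30.5] 99.0
36 11 [28.3  0.1 36. ] 100.0
42 134 [33.7 -0.1 42.1] 217.0
t 18.2 tcp [511.3 236.   52.2] yaw of y 1.464 gap 14.5 F [-5.3  2.7  0.8] q [ 0.41  0.54  1.85  0.    0.75 -1.05]
```

```bash
python3 -m inch '[[[-0.6,0,0.4,0,1],[-0.6,0,0.4,0,1],[-0.6,0,0.4,0,1],[-0.6,0,0.4,0,1],[-0.6,0,0.4,0,1],[0,0,0.4,0,1],[0,0,0.4,0,1],[0,0,0.4,0,1],[0,0,0,0,1],[0,0,0,0,1]]]';  python3 wt.py | grep -v nan | sed -n '1,4p;14p'
```

```text
time_s: 19.2
tcp_pos: [513.9, 235.6, 49.1]
eef_rot: [0.053, 0.999, -0.0, -0.001]
contact_force: [-5.8, 2.5, 2.1]
finger_gap: 14.4
gripper_force: 34.8
-30 13 [ 17.6   0.  -28.7] 83.0
-24 32 [ 17.3  -0.1 -24.3] 83.0
-18 30 [ 16.8   0.2 -18.3] 83.0
-12 28 [ 16.4   0.1 -12. ] 83.0
t 19.25 tcp [514.  235.7  49.1] yaw of y 1.464 gap 13.9 F [-6.1  2.7  2.3] q [ 0.41  0.55  1.85  0.    0.75 -1.06]
```

```bash
python3 -m inch '[[[0.3,0,0.4,0,1],[0.3,0,0.4,0,1],[0.3,0,0.4,0,1],[0,0,0.4,0,1],[0,0,0.4,0,1],[0,0,0,0,1],[0,0,0,0,1],[0,0,0,0,1],[0,0,0,0,1],[0,0,0,0,1]]]';  python3 - <<'E'
from wt import *
c,L=wt(); P=cloud(c); t=env.get_state()["tcp_pos"]
m=(np.linalg.norm(P[...,:2]-[502,236.5],axis=2)<14)&(P[...,2]>100)&(P[...,2]<135)&(c["color"].mean(2)>90); q=P[m]; print(len(q),q[q[:,2].argsort()][-8:].round(1).tolist())
E
```

```text
time_s: 20.25
tcp_pos: [515.3, 236.0, 48.4]
eef_rot: [0.053, 0.999, 0.0, 0.001]
contact_force: [-3.0, -0.4, 8.8]
finger_gap: 14.3
gripper_force: 33.7
-30 19 [ 18.2  -0.  -28.2] 84.0
-24 31 [ 18.1   0.2 -24. ] 83.0
-18 28 [ 17.7  -0.1 -18.2] 83.0
-12 30 [ 15.6   0.1 -12. ] 82.0
-6 84 [-22.4  -1.1  -6.5] 40.0
0 291 [15.7  0.2  0.3] 168.0
6 43 [23.4 -0.1  5.5] 94.0
12 28 [26.5 -0.  11.2] 95.0
18 20 [32.6  0.1 18. ] 103.0
24 15 [32.7  0.  24.1] 100.0
30 11 [32.9  0.4 29.9] 103.0
36 85 [35.8 -0.2 37.7] 213.0
42 7 [36.5 -0.4 39.3] 226.0
t 20.3 tcp [515.3 236.   48.4] yaw of y 1.464 gap 14.0 F [-2.6 -0.3  8.9] q [ 0.41  0.55  1.85 -0.    0.74 -1.05]
1231 [[500.6, 238.1, 123.7], [500.9, 236.6, 123.8], [500.9, 237.3, 123.8], [503.1, 238.9, 123.8], [503.9, 246.6, 123.8], [502.3, 238.6, 123.9], [502.4, 236.8, 124.0], [502.0, 238.3, 124.2]]
```

The top is at z≈123–124, level with the others, and the floor pushes back with about 10 N. The post is home, so I release.

```bash
python3 -m inch '[[[0,0,-0.3,0,0.6],[0,0,0,0,0.5],[0,0,0,0,0.4],[0,0,0,0,0.3],[0,0,0,0,0.2],[0,0,0,0,0.1],[0,0,0,0,0],[0,0,0,0,0],[0,0,0,0,0],[0,0,0,0,0]]]'; python3 wt.py | sed -n '1,5p;14p'
```

```text
time_s: 21.3
tcp_pos: [513.9, 235.8, 47.5]
eef_rot: [0.053, 0.999, -0.0, -0.0]
contact_force: [1.0, -0.6, -0.4]
finger_gap: 42.8
gripper_force: 0.0
-30 16 [ 16.9  -0.  -28.3] 85.0
-24 33 [ 16.8   0.1 -24.5] 85.0
-18 32 [ 16.4   0.2 -18.3] 85.0
-12 38 [  1.8  -0.3 -11.4] 71.0
-6 65 [-16.1  -1.   -6.7] 48.0
t 21.35 tcp [513.9 235.8  47.5] yaw of y 1.464 gap 42.7 F [-0.5 -0.2  0.4] q [ 0.41  0.55  1.85 -0.    0.74 -1.05]
```

Now straight up, clear of everything, then check.

```bash
python3 -m inch '[[[0,0,-5,0,0],[0,0,-10,0,0],[0,0,-15,0,0],[0,0,-15,0,0],[0,0,-15,0,0],[0,0,-15,0,0],[0,0,-15,0,0],[0,0,-10,0,0],[0,0,0,0,0],[0,0,0,0,0]]]'; python3 - <<'E'
from fit import *
delta(None)
for p in ([504,236.4],[547,152.5],[590,271],[627,189.5]): lean(p,55,130,held=False)
c=cam("wrist"); P=cloud(c)
for z in range(60,126,8):
    m=(abs(P[...,1]-236.5)<3)&(abs(P[...,0]-503)<20)&(abs(P[...,2]-z)<4); q=P[m]; print(z,len(q),q.mean(0).round(1) if len(q) else "")
m=(np.linalg.norm(P[...,:2]-[505,236.5],axis=2)<14)&(P[...,2]>110)&(P[...,2]<140); print(P[m][:,2].max())
s=cam("scene"); a=cv2.resize(c["color"][100:300,220:420],(400,400),interpolation=2); b=cv2.resize(s["color"][140:220,350:430],(400,400),interpolation=2)
cv2.imwrite("pics/end.png",np.hstack([a,b])[:,:,::-1])
E
```

```text
time_s: 22.35
tcp_pos: [513.9, 235.8, 147.8]
eef_rot: [0.053, 0.999, 0.0, 0.0]
contact_force: [-0.1, 0.3, 0.0]
finger_gap: 42.7
gripper_force: 0.0
t 22.35 tcp [513.9 235.8 147.8] yaw of y 1.464 gap 42.7 F [-0.1  0.3  0. ] q [ 0.41  0.4   1.8   0.    0.94 -1.05]
97 lean deg (top to +x') -3.0 z 55.5 123.5
98 lean deg (top to +x') -0.3 z 55.3 124.4
94 lean deg (top to +x') 2.5 z 55.4 121.7
113 lean deg (top to +x') 0.6 z 55.9 125.5
60 9 [498.  236.4  59.6]
68 9 [497.5 237.2  67.9]
76 11 [497.1 236.8  75.6]
84 14 [496.7 236.4  84.1]
92 11 [496.1 236.8  92. ]
100 16 [495.8 236.7  99.8]
108 14 [495.3 236.7 107.9]
116 40 [497.4 236.6 117.1]
124 149 [501.6 236.6 122.1]
125.08113387778252
```

View pics/end.png

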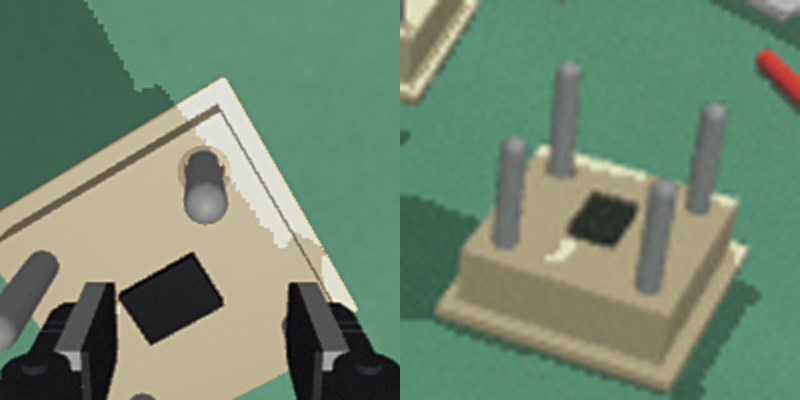

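The right crop shows four posts standing level. The left one shows the new post at (205,180) still leaning about 3° to the robot, held by friction. I regrip it centrally, bring it upright, press it lightly and release.

```bash
python3 -m inch '[[[5,0,0,0,0],[5.3,0,5,0,0],[0,0,15,0,0],[0,0,15,0,0],[0,0,15,0,0],[0,0,15,0,0],[0,0,15,0,0],[0,0,13,0,0],[0,0,5,0,0],[0,0,0,0,0]]]'; python3 -m inch '[[[0,0,0,0,0.3],[0,0,0,0,0.6],[0,0,0,0,1],[0,0,0,0,1],[0,0,0,0,1],[-1,0,0,0,1],[-1,0,0.2,0,1],[-1,0,0.2,0,1],[-1,0,0.2,0,1],[0,0,0,0,1]]]' 25;  python3 wt.py | sed -n '1,5p;14p'
```

```text
time_s: 23.65
tcp_pos: [503.1, 236.7, 48.6]
eef_rot: [0.053, 0.999, -0.0, -0.001]
contact_force: [0.1, 0.1, -0.3]
finger_gap: 42.7
gripper_force: 0.0
time_s: 24.65
tcp_pos: [507.6, 236.8, 49.8]
eef_rot: [0.054, 0.999, 0.0, -0.0]
contact_force: [-3.1, 1.5, 10.6]
finger_gap: 15.4
gripper_force: 26.0
-30 24 [  8.3   0.1 -28.5] 87.0
-24 44 [  8.3   0.  -24. ] 87.0
-18 38 [  8.1   0.2 -18. ] 87.0
-12 35 [  8.   -0.1 -12.3] 87.0
-6 29 [ 8.  -0.1 -6.4] 87.0
t 24.7 tcp [507.5 236.8  49.8] yaw of y 1.464 gap 15.1 F [-2.8 -0.  11. ] q [ 0.41  0.54  1.86  0.    0.74 -1.05]
```

Upright within 1° and pressed on the floor. I release and rise.

```bash
python3 -m inch '[[[-0.5,0,0,0,1],[0,0,0,0,1],[0,0,0,0,0.6],[0,0,0,0,0.4],[0,0,0,0,0.3],[0,0,0,0,0.2],[0,0,0,0,0.1],[0,0,0,0,0],[0,0,0,0,0],[0,0,0,0,0]]]'; python3 -m inch '[[[0,0,-5,0,0],[0,0,-10,0,0],[0,0,-15,0,0],[0,0,-15,0,0],[0,0,-15,0,0],[0,0,-15,0,0],[0,0,-20,0,0],[0,0,-20,0,0],[0,0,0,0,0],[0,0,0,0,0]]]'; python3 - <<'E'
from fit import *
delta(None)
for p in ([506,236.4],[547,152.5],[590,271],[627,189.5]): lean(p,55,130,held=False)
c=cam("wrist"); P=cloud(c)
for z in range(60,126,8):
    m=(abs(P[...,1]-236.5)<3)&(abs(P[...,0]-503)<20)&(abs(P[...,2]-z)<4); q=P[m]; print(z,len(q),q.mean(0).round(1) if len(q) else "")
m=(np.linalg.norm(P[...,:2]-[505,236.5],axis=2)<14)&(P[...,2]>110)&(P[...,2]<140); print(np.percentile(P[m][:,2],95))
E
```

```text
time_s: 25.7
tcp_pos: [508.2, 236.4, 48.9]
eef_rot: [0.053, 0.999, -0.0, 0.0]
contact_force: [0.5, -0.1, 0.4]
finger_gap: 42.5
gripper_force: 0.0
time_s: 26.7
tcp_pos: [508.5, 236.6, 165.1]
eef_rot: [0.053, 0.999, 0.0, 0.001]
contact_force: [-0.5, -0.4, 0.1]
finger_gap: 42.6
gripper_force: 0.0
t 26.7 tcp [508.5 236.6 165.1] yaw of y 1.464 gap 42.6 F [-0.5 -0.4  0.1] q [ 0.41  0.37  1.8  -0.    0.97 -1.05]
95 lean deg (top to +x') 0.0 z 55.1 123.3
99 lean deg (top to +x') -1.3 z 55.8 125.0
95 lean deg (top to +x') 1.7 z 55.2 123.4
114 lean deg (top to +x') 0.1 z 55.1 123.7
60 10 [499.7 236.6  59.5]
68 14 [499.6 236.6  67.8]
76 14 [499.5 236.6  76.5]
84 14 [499.4 236.6  84.6]
92 14 [499.3 236.7  92.3]
100 15 [499.2 236.5  99.9]
108 18 [499.1 236.7 108. ]
116 37 [499.9 236.4 117.1]
124 126 [505.9 236.5 122.2]
123.41502453472953
```

The post is upright within 0.7°, its top is at 123.4 mm and the gripper is clear. I hand the job in.

```bash
python3 -c "
from bench import env; print(env.job_done())"
```

```text
the job is handed in; nothing more can be done
None
```

The medium post now stands upright (within about 1°) and fully home in the right-hand jig's empty socket, top level with the other three; I handed the job in at about 27 s, and the hand-in call returned no verdict.

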